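# Park the slope board upright in its bench rack

### The arm

A 6-joint arm with a two-finger parallel gripper is mounted at the origin on the work surface. World frame = base frame: x ahead of the robot, y to its left, z up, the work surface at z = 0. Lengths are in m, angles in degrees, forces in N, time in s.
With the tool pointing down it reaches from about 0.325 to 0.85 m from the base axis. Payload 15.5 kg.
Tool frame: the origin (TCP) lies midway between the tips of the shut fingers; the grasp point (between the pads) lies 19 mm behind it; y points along the fingers, x is the direction in which the jaws open and shut, and the axes are right-handed (so a half turn about y gives the same grasp; the last joint's range is limited). The gripper opens to 91 mm and grips with 3 to 60 N. Pads are 32 mm wide; open, the fingers measure 118 mm over their backs; the gripper's body (76 mm by 178 mm) begins 60 mm behind the grasp point.
Start: joints at [68.096, 28.281, 77.091, -0, 74.628, -5.472], TCP at [0.177, 0.599, 0.214] pointing down, gripper open.
Joint ranges: [-166.48, 166.48], [-47.26, 123.95], [12.59, 153.08], [-70.14, 250.14], [6.76, 159.57], [-176.63, 176.63]. Speed limits (degrees/s): [108.29, 108.29, 147.25, 172.46, 172.46, 172.46].

### API

Orientations are given as a 3x3 rotation matrix whose columns are the frame's x, y, z axes.
In Python, from bench import ctrl gives the robot as it stands. The module is installed in compiled form; this text tells all that it offers. Calls block until the motion is done:
- ctrl.goto(position, orientation): joint-space move of the TCP to a pose.
- ctrl.move_l(position, vel=0.15, ori=None, contact_N=None): straight line of the TCP; ori=None keeps the orientation; vel is the mean speed in m/s. With contact_N (N) it stops when the force on the tool has changed by that much, and returns True; else False.
- ctrl.movej(angles): joint-space move.
- ctrl.command_gripper(opening): opening from 0.0 (shut) to 1.0 (fully open); the grip force is fixed at half the most; returns when the fingers have stopped.
- ctrl.sleep(seconds).
- ctrl.ik(position, orientation): joint angles nearest the present ones, or None.
- ctrl.read_camera(name): name is "side" or "top" or "wrist"; returns the picture (384x512x3 uint8, blue, green, red); there is no depth.
- ctrl.camera_params(name): a dict with "fx", "fy", "cx", "cy" (pixels), "D" ([k1, k2, p1, p2, k3] as OpenCV has them; the pictures are not rectified), "pose" (4x4, takes a point from camera to world coordinates); the wrist camera has in their place "T_tool_cam" (4x4, takes a point from camera to tool coordinates, whose origin is the TCP and whose axes are the tool frame's). Camera axes: x right, y up, looking along -z (the intrinsics and any distortion apply to the point x, -y, -z); pixel columns grow to the right and rows downward; lengths in m; the calibration is good to about 2 mm. A picture is of the moment at which its call begins: read the wrist's pose just before it. camera_params takes no time and is no camera call.
A pose or a line that the arm cannot do raises ctrl.MotionError and nothing moves.
- ctrl.sign_off(): hands the job in, once; it reports no verdict.
Readings, each from a call of its own:
- ctrl.current_t(): time.
- ctrl.current_q(): joint angles.
- ctrl.current_dq(): joint speeds.
- ctrl.current_effort(): joint torques, N m.
- ctrl.current_tool_pos(): TCP position.
- ctrl.current_eef_rot(): TCP orientation.
- ctrl.current_contact_force(): force on the tool from outside, world axes, zero at the start.
- ctrl.current_wrist_torque(): the same for the moment, N m.
- ctrl.current_grip_width(): opening from 0.0 (shut) to 1.0 (fully open).
Only numpy, scipy, OpenCV 4.12 (cv2) and the standard library are available. Lean on these libraries where they do the work, as an engineer would, in place of code of your own. Each camera call takes 0.05 s, during which the arm holds its last target. There are 200 camera calls.

### The job

Clear the bench: slide the small plywood slope board up to the leaning aluminium backrest and tip it up on its low front edge, keeping that edge down on the bench, until it stands leaning flat against the middle of the backrest. Then swing the rack's keeper bar fully shut across the front of the board and let go, leaving the other things on the bench alone.

Things in the scene. Friction and masses are not known exactly. Their poses are not given: they have to be found in the camera images.
- board: Plywood panel 140 (x) x 110 (y) x 15 (z), loose, 0.2 kg, with a cleat 20 (x) x 110 x 24 tall across its underside, 30 toward -x of centre. Origin: panel centre. x: from raised end to low end (facing the rack); z: normal of its plain top. Starts as a ramp sloping 0.26 rad, the raised end's underside 36 above the bench, overhanging the cleat by 30. Parked, its plain top lies on the backrest
- board_foot (a point): Middle of the end face of the board's low end (70 toward x from the panel's centre, half-way through the 15 thickness); this end becomes the foot when the board stands up
- board_lip (a point): Middle of the end face of the board's raised, overhanging end (70 toward -x from the panel's centre, half-way through the 15 thickness)
- rack: Fixed rack: aluminium backrest plate 160 wide, 110 high along its slope, 12 thick, leaning back 15 degrees, away from the board. Origin: on the bench, middle of the bottom edge of its front face (the side where the board lies); x level into the backrest (roughly to the robot's right), y along it (roughly away from the robot), z up. No floor in front: the board stands on the bench
- keeper (a joint): Steel keeper bar 12 thick, top 45 above the bench, turning level on an upright pivot 50 in front (-x) and 105 to +y of the rack's origin. 0 = shut: it points to the rack's -y, across the front of the board. Grows as it opens: at 1.57 it points to the rack's -x, then swings out to +y (limit 2.6). No spring; friction holds it (1 N at the handle moves it)
- keeper_handle (a point): Upright round black handle, 16 diameter, at the free end of the keeper bar, 130 from the pivot; it stands from the bar up to 114 above the bench; this point is on its axis, 95 above the bench
- keeper_hinge (a point): The keeper's pivot axis, 35 above the bench
- glue: Bystander: blue plastic bottle, 60 diameter, 150 tall; origin at the centre of its underside
- tin: Bystander: steel tin, 84 diameter, 110 tall; origin at the centre of its underside
- block: Bystander: wood block 90 x 90 x 60 high; origin at the centre of its underside
- socket_cup: Bystander: flesh-coloured prosthetic socket, a cone 50 diameter at the foot, 90 at the top, 130 tall; origin at the centre of its underside

How it is judged (in metres and radians):
On the way, in this order (a step that is already met when the one before it is completed fails the run):
1. the board stands on its low edge, leaning against the backrest (angle between board's own z axis and vertical between 1.7 and 2 rad and x of board_foot in the frame of rack between -0.035 and 0.01 m), for 0.2 s.
2. the keeper is shut (value of joint keeper below 0.12 rad), for 0.2 s.
At the end, for the whole second after the job is handed in: Board at rest on its low edge on the bench, leaning back on the backrest (normal 97-115 deg from vertical), foot within 35 mm of the backrest's foot and of its middle, square to it within 7 deg; keeper shut to within 0.12 rad; bystanders within 30 mm of their start (all of step 1 and y of board_foot in the frame of rack between -0.035 and 0.035 m and height (world z) of board_foot below 0.012 m and angle between the y axis of board and the y axis of rack, either way round below 0.12 rad and value of joint keeper below 0.12 rad and linear speed of board below 0.02 m/s); the robot touches nothing.
It fails at once if the board's low edge is lifted off the bench by more than about 30 mm (height (world z) of board_foot above 0.04 m).
It fails at once if a bystander (glue bottle, tin, wood block, socket) is moved by more than 30 mm (distance of any of glue, tin, block, socket_cup from where it was at the start of the episode above 0.03 m).
It also fails if it takes over 69 s, if anything falls off the work surface, if the arm or the gripper's body presses on something with over 40 N, if the wrist force passes 120 N, or if a joint passes its speed limit or range.

## Working session

There is one attempt and no reset: what is moved stays moved. The work goes in short steps, each a Python script; the robot and the scene stay as the last script left them, time stands still between calls to the robot, and variables do not carry over. Pictures are saved under pics/ and viewed, about 8 in all and at most 12, crops included, and the job is handed in when it is done.

```bash
mkdir -p pics
cat > h.py <<'E'
import numpy as np, cv2
from bench import ctrl
def snap(n,f,crop=None,s=1):
    im=np.array(ctrl.read_camera(n))
    cv2.imwrite('pics/raw_'+f+'.png',im)
    if crop: x0,y0,x1,y1=crop; im=im[y0:y1,x0:x1]
    cv2.imwrite('pics/'+f+'.png',cv2.resize(im,None,fx=s,fy=s,interpolation=cv2.INTER_CUBIC))
def K(p): return np.array([[p['fx'],0,p['cx']],[0,p['fy'],p['cy']],[0,0,1.]])
def ray(n,uv):
    p=ctrl.camera_params(n); T=np.array(p['pose'])
    q=cv2.undistortPoints(np.array([[uv]],float),K(p),np.array(p['D'],float))[0,0]
    return T[:3,3],T[:3,:3]@np.array([q[0],-q[1],-1])
def at_z(n,uv,z):
    o,d=ray(n,uv); return o+d*(z-o[2])/d[2]
def proj(n,P):
    p=ctrl.camera_params(n); T=np.array(p['pose']); c=(np.atleast_2d(P)-T[:3,3])@T[:3,:3]
    c=c*[1,-1,-1]
    return cv2.projectPoints(c.reshape(-1,1,3),np.zeros(3),np.zeros(3),K(p),np.array(p['D'],float))[0][:,0]
E
python3 - <<'E'
from h import *
np.set_printoptions(precision=4,suppress=True)
for n in('top','side'):
    snap(n,n+'0',s=1.56); p=ctrl.camera_params(n); print(n,p)
print(ctrl.current_t(),ctrl.current_eef_rot())
E
```

```text
top {'fx': 420.55053122544916, 'fy': 420.55053122544916, 'cx': 250.89600032049879, 'cy': 191.3773285692771, 'D': array([-0.1463,  0.    ,  0.    ,  0.    ,  0.    ]), 'pose': array([[-0.0139,  0.9934, -0.1142,  0.4274],
       [-0.9998, -0.0121,  0.0164,  0.0257],
       [ 0.0149,  0.1144,  0.9933,  1.5195],
       [ 0.    ,  0.    ,  0.    ,  1.    ]])}
side {'fx': 364.7130925197715, 'fy': 364.7130925197715, 'cx': 251.67160388041785, 'cy': 190.02335855138693, 'D': array([-0.0221,  0.    ,  0.    ,  0.    ,  0.    ]), 'pose': array([[-0.9366,  0.2249, -0.2687,  0.3391],
       [-0.3503, -0.6211,  0.7011,  0.6912],
       [-0.0092,  0.7508,  0.6605,  0.7467],
       [ 0.    ,  0.    ,  0.    ,  1.    ]])}
0.1 [[ 0.2829 -0.0004 -0.9591]
 [ 0.9591 -0.001   0.2829]
 [-0.0011 -1.      0.0001]]
```

View pics/top0.png

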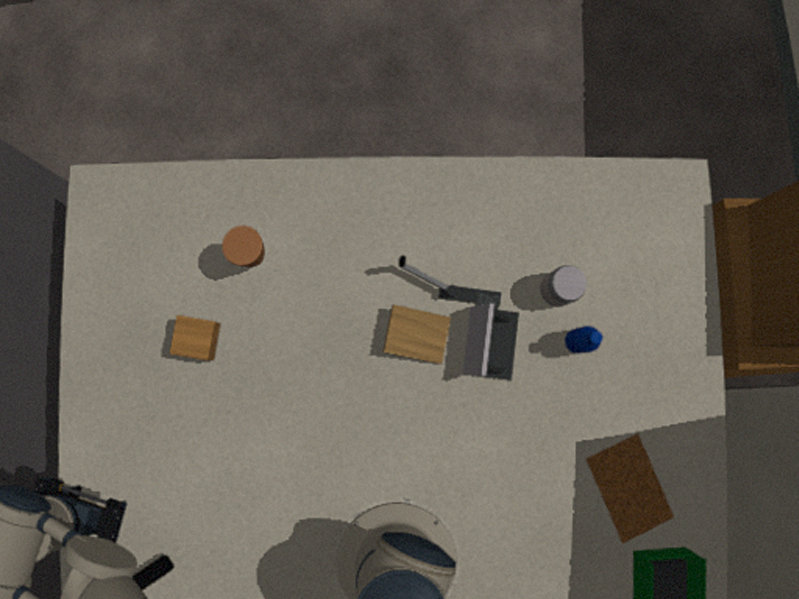

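View pics/side0.png

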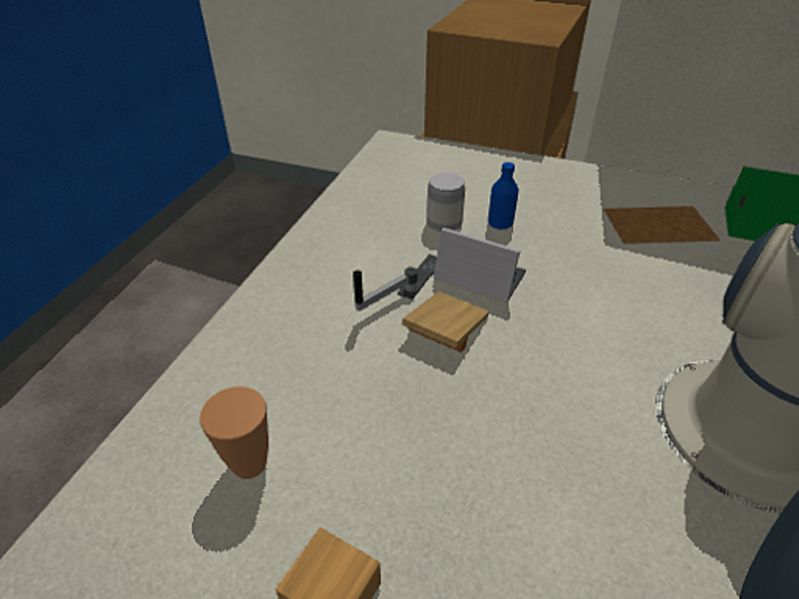

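The top view shows the board at about (417,333), the backrest at (490,340), the keeper handle at (402,262), and the pivot around (440,292). I'll enlarge both views.

Run:
```python
import cv2
a=cv2.imread('pics/raw_top0.png')[155:255,225:345]; cv2.imwrite('pics/t1.png',cv2.resize(a,None,fx=6,fy=6,interpolation=cv2.INTER_CUBIC))
a=cv2.imread('pics/raw_side0.png')[140:245,215:345]; cv2.imwrite('pics/s1.png',cv2.resize(a,None,fx=6,fy=5.7,interpolation=cv2.INTER_CUBIC))
```

```text
(no output)
```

View pics/t1.png

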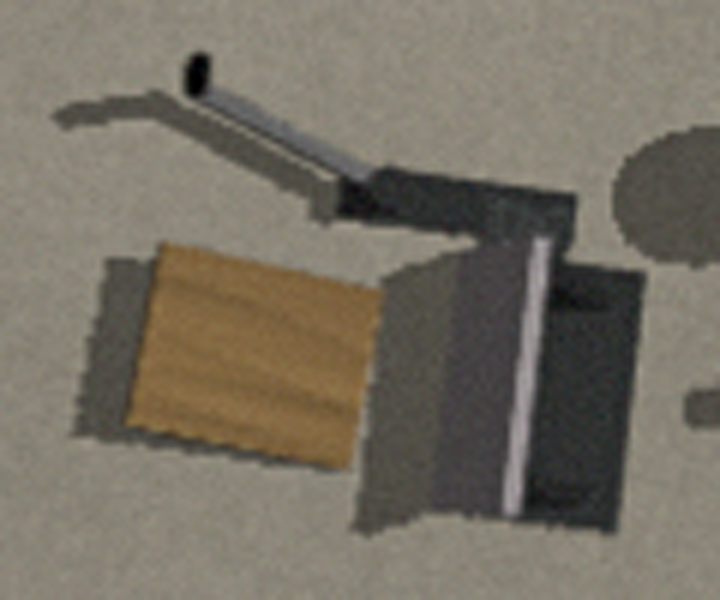

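View pics/s1.png

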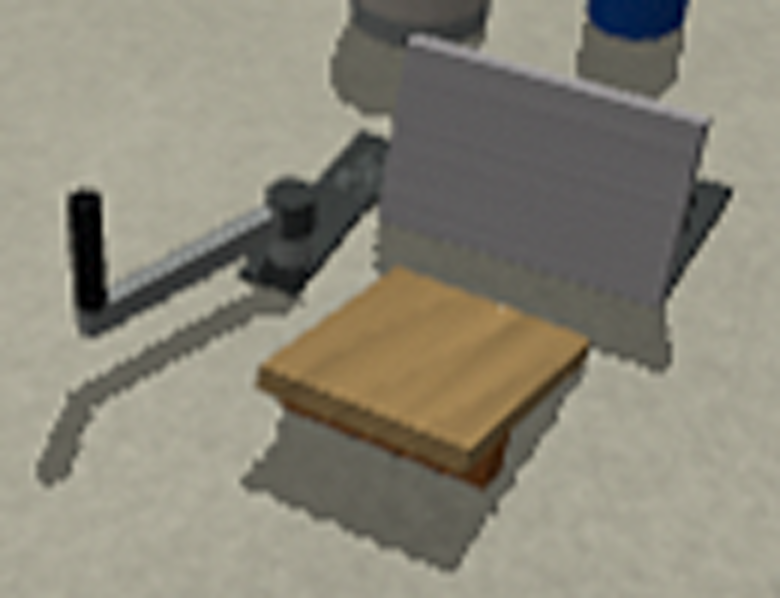

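```bash
cat > est.py <<'E'
from h import *
from scipy.optimize import least_squares
np.set_printoptions(precision=4,suppress=True)
T=lambda L:[((x+.5)/6-.5+225,(y+.5)/6-.5+155) for x,y in L]
S=lambda L:[((x+.5)/6-.5+215,(y+.5)/5.7-.5+140) for x,y in L]
def Rz(a): return np.array([[np.cos(a),-np.sin(a),0],[np.sin(a),np.cos(a),0],[0,0,1]])
pitch=.26; c,s=np.cos(pitch),np.sin(pitch); Rp=np.array([[c,0,s],[0,1,0],[-s,0,c]])
zb=.07*s+.0075*c
bl=np.array([[-.07,.055,.0075],[.07,.055,.0075],[.07,-.055,.0075],[-.07,-.055,.0075]])@Rp.T+[0,0,zb]
s15,c15=np.sin(np.radians(15)),np.cos(np.radians(15))
rt=np.array([[.11*s15,y,.11*c15] for y in(.08,-.08)]); rb=np.array([[0,.08,0],[0,-.08,0]])
def fit(name,obs,x0):
    def f(v,split=False):
        R=Rz(v[2]); return np.concatenate([(proj(n,L@R.T+[v[0],v[1],0])-np.array(uv)).ravel() for n,L,uv in obs])
    r=least_squares(f,x0,loss='soft_l1'); print(name,r.x,'res',r.fun.round(1)); return r.x
b=fit('board',[('top',bl,T([(163,243),(384,290),(347,470),(127,426)])),('side',bl,S([(260,372),(398,266),(590,345),(470,452)]))],[.45,0,-1.6])
r=fit('rack',[('top',rt,T([(537,238),(502,513)])),('side',np.vstack([rt,rb]),S([(410,40),(705,122),(380,232),(660,303)]))],[.45,-.1,-1.6])
R=Rz(r[2]); h=R@[-.05,.105,0]+[r[0],r[1],0]
def fk(v):
    p=lambda z:h+R@[-.13*np.sin(v[0]),-.13*np.cos(v[0]),0]+[0,0,z]
    return np.concatenate([proj('top',p(.114))[0]-T([(199,60)])[0],proj('side',p(.114))[0]-S([(85,191)])[0],proj('side',p(.045))[0]-S([(90,310)])[0]])
k=least_squares(fk,[2.]);print('keeper',k.x,'res',k.fun.round(1),'hinge',h,'handle',h+R@[-.13*np.sin(k.x[0]),-.13*np.cos(k.x[0]),0])
foot=np.array([b[0],b[1],zb])+Rz(b[2])@Rp@[.07,0,0]
print('foot in rack',R.T@(foot-[r[0],r[1],0]),'dyaw',b[2]-r[2], 'centre in rack',R.T@([b[0]-r[0],b[1]-r[1],zb]))
E
python3 est.py
```

```text
board [ 0.5182 -0.0529 -1.7767] res [-0.5 -0.7 -0.6 -0.2 -0.  -0.2 -0.5 -0.4  0.1 -1.1  0.2  0.2  0.9 -0.8
  0.5 -0. ]
rack [ 0.5053 -0.1719 -1.7105] res [-0.4 -0.9  0.2  0.2 -0.1 -0.2  0.6  0.1 -0.4 -1.9  0.3  1.2]
keeper [1.939] res [ 0.4  0.2  0.3  0.6  0.7 -1.7] hinge [ 0.6162 -0.137   0.    ] handle [ 0.6795 -0.0234  0.    ]
foot in rack [-0.0522 -0.0083  0.0072] dyaw -0.06621475038587477 centre in rack [-0.1197 -0.0038  0.0252]
```

```bash
cat > g.py <<'E'
from h import *
np.set_printoptions(precision=4,suppress=True)
def Rz(a): return np.array([[np.cos(a),-np.sin(a),0],[np.sin(a),np.cos(a),0],[0,0,1]])
BX,BYAW=np.array([.5182,-.0529]),-1.7767
RX,RYAW=np.array([.5053,-.1719]),-1.7105
KEEP=1.939; rad=np.radians
def d(p): return np.array([np.cos(rad(p)),0,-np.sin(rad(p))])   # direction pitched p deg below level
def n(p): return np.array([np.sin(rad(p)),0,np.cos(rad(p))])
def ori(p,yaw,sg):
    R=Rz(yaw); y=R@d(p); x=sg*(R@n(p)); return np.column_stack([x,y,np.cross(x,y)])
P0=np.degrees(.26)
FOOT=np.r_[BX,.07*np.sin(.26)+.0075*np.cos(.26)]+Rz(BYAW)@d(P0)*.07
def tcp(foot,p,yaw,phi): # board pitch p, tool pitch phi
    return foot+Rz(yaw)@(-.14*d(p)+.01*d(p)+.01*d(phi))
def rk(v): return np.r_[RX,0]+Rz(RYAW)@np.array(v)
def plan(phi=38):
    L=[('pre',tcp(FOOT,P0,BYAW,phi)-Rz(BYAW)@d(P0)*.06,phi,BYAW),('ins',tcp(FOOT,P0,BYAW,phi),phi,BYAW)]
    for p in np.linspace(P0,phi,4)[1:]:
        L.append(('lift',tcp(FOOT*[1,1,0]+[0,0,.006],p,BYAW,phi),phi,BYAW))
    f0=FOOT*[1,1,0]+[0,0,.01]; f1=rk([-.016,0,.010])
    for t in np.linspace(0,1,6)[1:]:
        ph=phi+t*(104-phi); yw=BYAW+t*(RYAW-BYAW)
        L.append(('tip',tcp(f0+t*(f1-f0),ph,yw,ph),ph,yw))
    return L
E
python3 - <<'E'
from g import *
print(ctrl.current_q())
for sg in(1,-1):
    for nm,p,ph,yw in plan():
        print(sg,nm,p,round(ph),ctrl.ik(p,ori(ph,yw,sg)))
E
```

```text
[68.0953 28.3118 77.1239  0.0003 74.6276 -5.4713]
1 pre [0.5403 0.0529 0.0499] 38 [ 23.5241  53.0187  80.028  -40.197   84.9919 143.2333]
1 ins [ 0.5284 -0.0039  0.0345] 38 [ 19.3061  52.7483  85.8206 -43.4361  78.9174 144.7353]
1 lift [ 0.5273 -0.0093  0.0498] 38 [ 18.8745  51.2431  86.3325 -43.5865  79.4392 143.8261]
1 lift [ 0.5257 -0.017   0.0654] 38 [ 18.2695  49.6563  86.9751 -43.856   79.837  142.8602]
1 lift [ 0.5237 -0.0266  0.0799] 38 [ 17.4954  48.1247  87.7362 -44.2516  80.0185 141.9253]
1 tip [ 0.5194 -0.0527  0.1035] 51 [ 10.4482  38.746   92.9414 -38.4376  69.7015 132.1924]
1 tip [ 0.5149 -0.0829  0.1182] 64 [  0.7877  31.516   96.3697 -29.0734  60.7686 117.4282]
1 tip [ 0.5105 -0.1159  0.1272] 78 [-11.0244  27.1722  97.5597 -15.0301  55.8699  97.0288]
1 tip [ 0.5066 -0.1503  0.13  ] 91 [-23.5213  26.5768  96.309    0.9191  57.3213  74.744 ]
1 tip [ 0.5035 -0.1848  0.1264] 104 [-34.8165  29.7849  92.7074  13.8304  64.584   56.4547]
-1 pre [0.5403 0.0529 0.0499] 38 [ 23.5241  53.0187  80.028  -40.197   84.9919 -36.7667]
-1 ins [ 0.5284 -0.0039  0.0345] 38 [ 19.3061  52.7483  85.8206 -43.4361  78.9174 -35.2647]
-1 lift [ 0.5273 -0.0093  0.0498] 38 [ 18.8745  51.2431  86.3325 -43.5865  79.4392 -36.1739]
-1 lift [ 0.5257 -0.017   0.0654] 38 [ 18.2695  49.6563  86.9751 -43.856   79.837  -37.1398]
-1 lift [ 0.5237 -0.0266  0.0799] 38 [ 17.4954  48.1247  87.7362 -44.2516  80.0185 -38.0747]
-1 tip [ 0.5194 -0.0527  0.1035] 51 [ 10.4482  38.746   92.9414 -38.4376  69.7015 -47.8076]
-1 tip [ 0.5149 -0.0829  0.1182] 64 [  0.7877  31.516   96.3697 -29.0734  60.7686 -62.5718]
-1 tip [ 0.5105 -0.1159  0.1272] 78 [-11.0244  27.1722  97.5597 -15.0301  55.8699 -82.9712]
-1 tip [ 0.5066 -0.1503  0.13  ] 91 [ -23.5213   26.5768   96.309     0.9191   57.3213 -105.256 ]
-1 tip [ 0.5035 -0.1848  0.1264] 104 [ -34.8165   29.7849   92.7074   13.8304   64.584  -123.5453]
```

Run:
```python
from g import *
L=plan(); _,p,ph,yw=L[0]; O=ori(ph,yw,-1)
ctrl.goto(p+np.array([.03,.06,.14]),O)
ctrl.command_gripper(30/91); print(ctrl.current_grip_width()*91,ctrl.current_t())
ctrl.move_l(p,.15); f0=np.array(ctrl.current_contact_force())
print(ctrl.move_l(L[1][1],.05,contact_N=6),np.array(ctrl.current_tool_pos())-L[1][1],np.array(ctrl.current_contact_force())-f0,ctrl.current_t())
snap('side','ins',(225,90,355,215),5.5)
```

```text
30.213632449215282 3.3333
False [0.0002 0.0002 0.    ] [ 0.3968 -0.1718  0.166 ] 5.8667
```

View pics/ins.png

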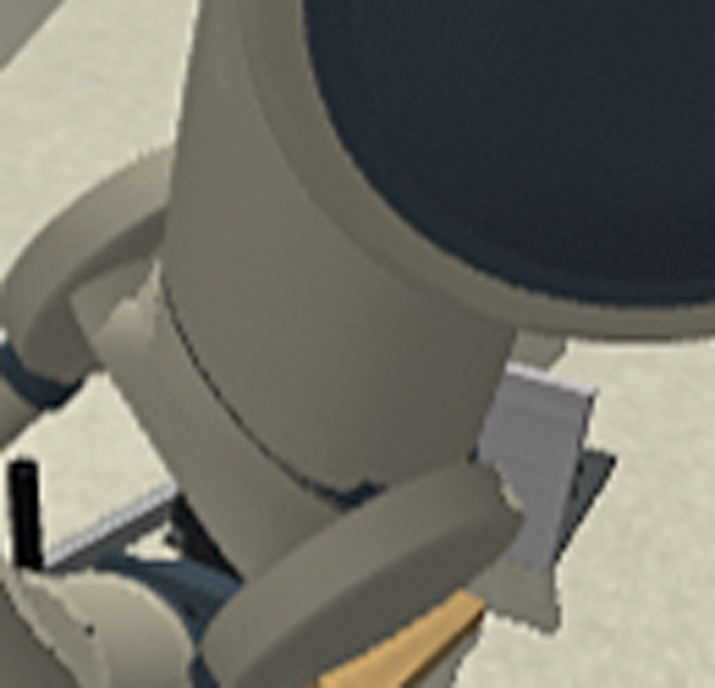

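The arm hides the grasp in the side view, but the insertion met no contact. I'll lift, grip, and check the grip width and the wrist view.

Run:
```python
from g import *
L=plan(); f0=np.array(ctrl.current_contact_force())
for nm,p,ph,yw in L[2:5]:
    ctrl.move_l(p,.06); print(np.array(ctrl.current_contact_force())-f0)
ctrl.command_gripper(0); print('w',ctrl.current_grip_width()*91,np.array(ctrl.current_contact_force())-f0,ctrl.current_wrist_torque(),ctrl.current_t())
a=ctrl.read_camera('top');b=ctrl.read_camera('wrist')
cv2.imwrite('pics/raw_grip.png',a)
a=cv2.resize(np.array(a)[150:250,225:345],None,fx=4,fy=4); b=cv2.resize(np.array(b),None,fx=.6,fy=.6)
c=np.zeros((400,480+b.shape[1],3),np.uint8); c[:,:480]=a; c[:b.shape[0],480:]=b; cv2.imwrite('pics/grip.png',c)
```

```text
[-1.3714  1.1315 -2.4   ]
[ 0.1496  0.5466 -1.4773]
[ 0.6948  0.464  -0.6458]
w 14.726189333605843 [-0.4922  0.0059 -0.2781] [ 0.119  -0.0496  0.0672] 7.6083
```

View pics/grip.png

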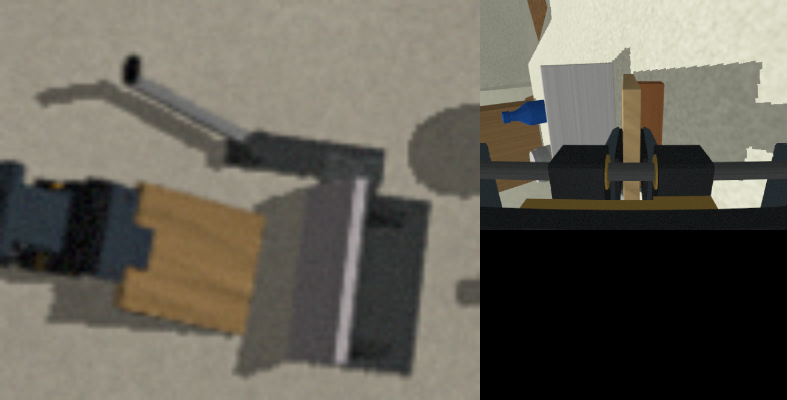

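Gripped flat, width 14.7 mm. I'll measure the real foot position from the low corners at crop pixels (266,212) and (245,333).

Run:
```python
from g import *
from scipy.optimize import least_squares
t=np.array(ctrl.current_tool_pos()); uv=[((x+.5)/4-.5+225,(y+.5)/4-.5+150) for x,y in [(266,212),(245,333)]]
R=Rz(BYAW)
f=lambda v:np.concatenate([proj('top',t+R@(Rz(v[2])@(v[0]*np.array([np.cos(rad(38)),0,0])+[0,v[1]+s*.055,0])+.0075*n(38)-[0,0,v[0]*np.sin(rad(38))]))[0]-u for s,u in zip((1,-1),uv)])
r=least_squares(f,[.12,0,0]); print('depth to foot, lateral, dyaw',r.x,r.fun, 'foot z',t[2]-r.x[0]*np.sin(rad(38)))
```

```text
depth to foot, lateral, dyaw [0.1326 0.0017 0.0113] [-0.0337  0.1579  0.0234 -0.1575] foot z -0.001769000291537287
```

Run:
```python
from g import *
D=.128; phi=38; t=np.array(ctrl.current_tool_pos())
f0=t+Rz(BYAW)@d(phi)*D; f0[2]=.012; f1=rk([-.022,0,.012]); F=np.array(ctrl.current_contact_force())
for u in np.linspace(0,1,7):
    ph=phi+u*(104-phi); yw=BYAW+u*(RYAW-BYAW)
    ctrl.move_l(f0+u*(f1-f0)-Rz(yw)@d(ph)*D,.08,ori=ori(ph,yw,-1))
    print(round(ph),np.array(ctrl.current_contact_force())-F)
print(ctrl.current_grip_width()*91,ctrl.current_t())
snap('side','up',(235,130,345,225),7)
```

```text
38 [ 0.54    1.3433 -2.9306]
49 [-0.8227  0.5982 -2.0788]
60 [ 0.3186  0.5278 -1.5401]
71 [ 0.286   0.9887 -2.7287]
82 [ 0.0327  0.8971 -3.0262]
93 [-0.3071  0.3783 -2.8729]
104 [ 0.1203  0.9907 -3.1787]
14.807248107505199 11.0083
```

View pics/up.png

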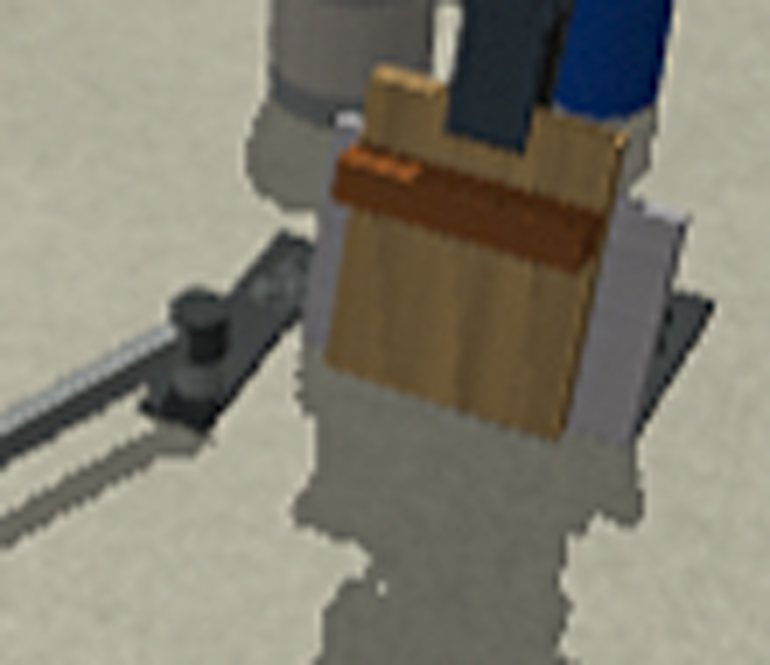

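Run:
```python
from g import *
from scipy.optimize import least_squares
t=np.array(ctrl.current_tool_pos()); R=Rz(RYAW)
uv=[((x+.5)/7-.5+235,(y+.5)/7-.5+130) for x,y in [(325,362),(557,440)]]
f=lambda v:np.concatenate([proj('side',t+R@(v[0]*d(104)-.0075*n(104)+np.array([0,v[1]+s*.055,s*.055*v[2]])))[0]-u for s,u in zip((1,-1),uv)])
r=least_squares(f,[.12,0,0]); ft=t+R@(r.x[0]*d(104)+[0,r.x[1],0])
print('depth,lat,roll',r.x,r.fun,'foot in rack',R.T@(ft-np.r_[RX,0]), 'rack plate corners px',(proj('side',np.array([rk([0,.08,0]),rk([0,-.08,0])]))-[235,130])*7)
```

```text
depth,lat,roll [0.1226 0.0007 0.0042] [-0.0946 -0.007   0.0869  0.0105] foot in rack [-0.022   0.0004  0.017 ] rack plate corners px [[297.915  338.4019]
 [629.1947 447.4939]]
```

Run:
```python
from g import *
R=Rz(RYAW); t=lambda:np.array(ctrl.current_tool_pos()); rp=lambda:R.T@(t()-np.r_[RX,0])
print(rp(),ctrl.move_l(t()-[0,0,.022],.03,contact_N=3),rp())
ctrl.move_l(t()+[0,0,.001],.03)
print(ctrl.move_l(t()+R@[.022,0,0],.03,contact_N=4),rp(),ctrl.current_contact_force())
ctrl.command_gripper(30/91); ctrl.sleep(.5)
ctrl.move_l(t()-R@d(104)*.09,.1); print(rp(),ctrl.current_t())
snap('side','rel',(235,130,345,225),7)
```

```text
[ 0.0076 -0.0003  0.136 ] True [ 0.0081 -0.0001  0.124 ]
True [ 0.0224 -0.0005  0.1246] [ 2.1536  2.8807 -0.5204]
[ 0.0435 -0.0012  0.211 ] 14.325
```

View pics/rel.png

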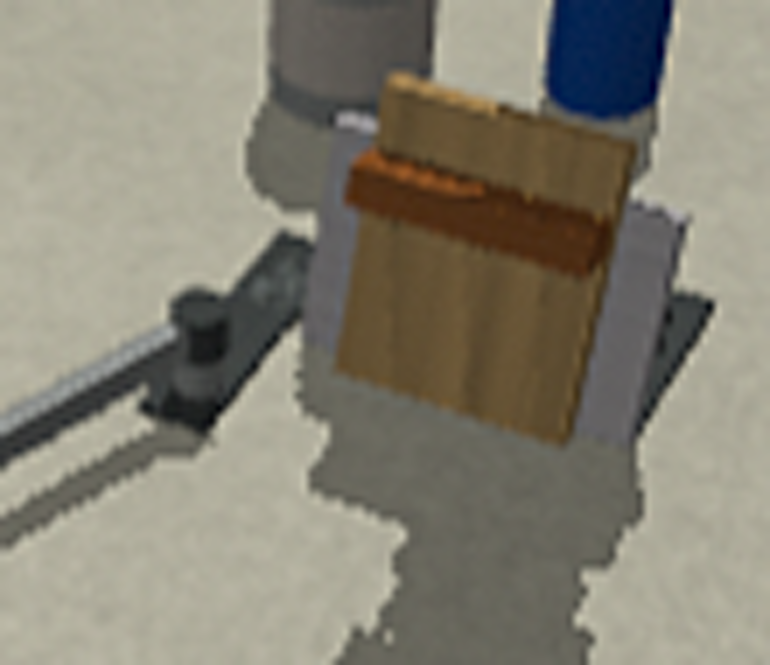

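Board stands flat against the backrest, foot about 7 mm in front of it and centred. Next I'll check the keeper sweep with IK.

```bash
cat > k.py <<'E'
from g import *
R=Rz(RYAW)
def kp(th,off,z,sg):
    u=np.array([np.cos(th),-np.sin(th),0]); c=np.array([-.05,.105,0])+.13*np.array([-np.sin(th),-np.cos(th),0])
    zt=sg*(R@u); y=np.array([0,0,-1.]); 
    return rk(c-off*u+[0,0,z]),np.column_stack([np.cross(y,zt),y,zt])
E
python3 - <<'E'
from k import *
print(ctrl.current_q())
for sg in(1,-1):
    for th in np.linspace(KEEP,-.03,5): print(sg,round(th,2),kp(th,.024,.065,sg)[0],ctrl.ik(*kp(th,.024,.065,sg)))
E
```

```text
[ -37.6168   24.8198   85.7214   12.4749   77.0072 -123.2637]
1 1.94 [ 0.7004 -0.0351  0.065 ] [ -7.7432  42.9176  73.3789  -0.      63.7035 -68.6422]
1 1.45 [ 0.6423 -0.0074  0.065 ] [ -5.9842  38.9593  82.8929  -0.      58.1478 -95.0871]
1 0.95 [ 0.5779 -0.0105  0.065 ] [  -6.9577   34.9888   92.5926   -0.       52.4186 -124.2644]
1 0.46 [ 0.5227 -0.0436  0.065 ] [ -11.2946   31.9137  100.2803   -0.       47.806  -156.8052]
1 -0.03 [ 0.4896 -0.0989  0.065 ] [-18.2735  30.5465 103.7718  -0.      45.6817 168.012 ]
-1 1.94 [ 0.7004 -0.0351  0.065 ] [ -7.7432  42.9176  73.3789  -0.      63.7035 111.3578]
-1 1.45 [ 0.6423 -0.0074  0.065 ] [-5.9842 38.9593 82.8929 -0.     58.1478 84.9129]
-1 0.95 [ 0.5779 -0.0105  0.065 ] [-6.9577 34.9888 92.5926 -0.     52.4186 55.7356]
-1 0.46 [ 0.5227 -0.0436  0.065 ] [-11.2946  31.9137 100.2803  -0.      47.806   23.1948]
-1 -0.03 [ 0.4896 -0.0989  0.065 ] [-18.2735  30.5465 103.7718  -0.      45.6817 -11.988 ]
```

Run:
```python
from k import *
t=lambda:np.array(ctrl.current_tool_pos())
ctrl.move_l(t()+[0,0,.07],.15); ctrl.command_gripper(0)
ctrl.goto(*kp(KEEP,.06,.26,-1)); p,O=kp(KEEP,.06,.065,-1)
print('down',ctrl.move_l(p,.15,contact_N=8)); F=np.array(ctrl.current_contact_force())
for th in np.linspace(KEEP,.15,10):
    p,O=kp(th,.024,.065,-1); c=ctrl.move_l(p,.08,ori=O,contact_N=20); print(round(th,2),c,np.array(ctrl.current_contact_force())-F)
    if c: break
else:
    p,O=kp(-.03,.024,.065,-1); print(ctrl.move_l(p,.03,ori=O,contact_N=10),R.T@(t()-np.r_[RX,0]),np.array(ctrl.current_contact_force())-F)
print(ctrl.current_t())
snap('top','shut',(225,150,345,250),6)
```

```text
down False
1.94 False [-0.0164 -0.6789 -1.2769]
1.74 False [ 0.4597 -0.7924 -1.2523]
1.54 False [-0.1164 -1.2107 -1.1089]
1.34 False [ 0.9627 -0.3763 -1.1896]
1.14 False [ 0.6297 -0.7713 -0.6404]
0.95 False [ 0.1478  0.0749 -0.8035]
0.75 False [ 0.4159 -0.4043 -1.4005]
0.55 False [ 0.1766 -0.4911 -1.2906]
0.35 False [-0.3597 -0.2476 -1.9919]
0.15 False [ 0.065  -0.088  -1.5926]
True [-0.0774 -0.024   0.0649] [2.2643 7.648  2.1387]
26.0167
```

View pics/shut.png

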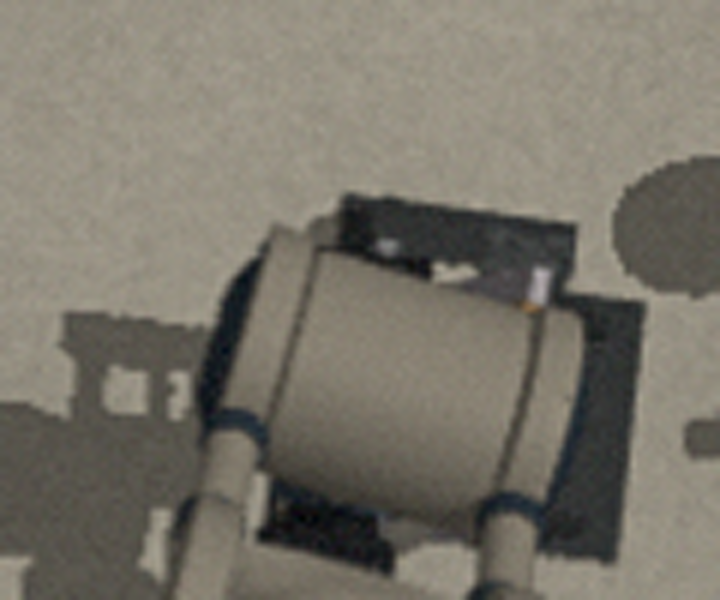

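Run:
```python
from k import *
t=lambda:np.array(ctrl.current_tool_pos())
ctrl.move_l(t()+R@[-.07,0,0],.1); ctrl.move_l(t()+[0,0,.22],.2)
p=t(); ctrl.movej([68.096,28.281,77.091,0,74.628,-5.472]); print(ctrl.current_t())
a=np.array(ctrl.read_camera('top'));b=np.array(ctrl.read_camera('side'))
for n_,im in(('top0',a),('side0',b)):
    o=cv2.imread('pics/raw_'+n_+'.png'); print(n_,'changed px',int((cv2.absdiff(o,im).max(2)>40).sum()))
c=np.hstack([cv2.resize(a[155:255,225:325],(400,400),interpolation=cv2.INTER_CUBIC),cv2.resize(b[130:230,235:335],(400,400),interpolation=cv2.INTER_CUBIC)])
o=np.hstack([cv2.resize(b,(400,200)),cv2.resize(a,(400,200))]); cv2.imwrite('pics/end.png',np.vstack([c,o]))
```

```text
30.675
top0 changed px 2339
side0 changed px 3947
```

View pics/end.png

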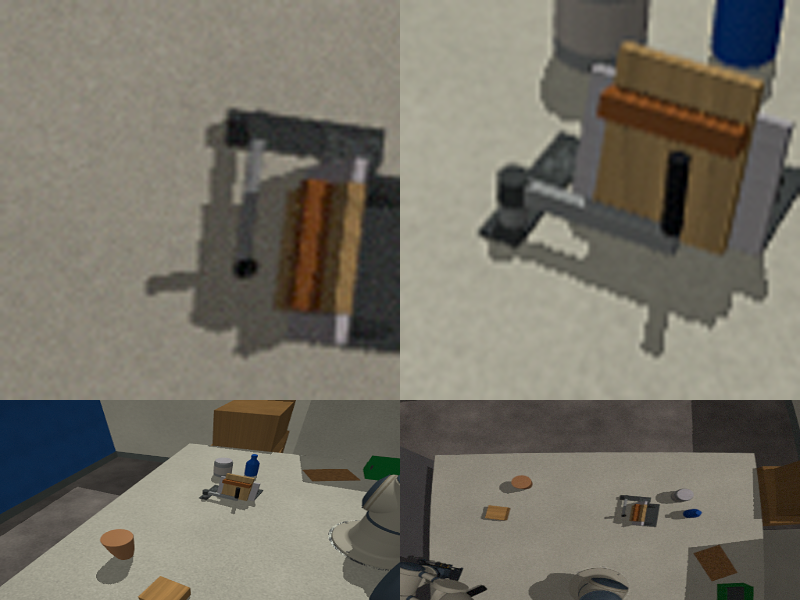

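Run:
```python
from k import *
from scipy.optimize import least_squares
h=lambda th:kp(th,0,.114,1)[0]
f=lambda v:np.concatenate([proj('top',h(v[0]))[0]-[286.4,221.9],proj('side',h(v[0]))[0]-[304.1,168.4]])
r=least_squares(f,[0.]);print('keeper',r.x,r.fun)
ctrl.sign_off()
```

```text
keeper [0.0262] [ 0.1385 -0.9978  0.5985  0.4305]
the job is handed in; nothing more can be done
```

The job is done and handed in after about 31 s on the robot's clock, well inside the 69 s limit. No verdict was reported.

**What I did:** I gripped the board by its raised lip and swung it upright with its foot kept low, about 17 mm above the bench at the last measurement before lowering. I lowered it until it touched the bench and pressed it lightly against the backrest until I felt contact. After letting go, I pushed the keeper handle round until it hit its stop at about 10 N. The arm then went back to its start pose.

**What the last checks showed:**
- **Board:** it stands on its low edge, flat and square on the backrest. The last computed foot position was about 7 mm in front of the backrest, and within about 1 mm of its middle.
- **Keeper:** measured at about 0.03 rad in both camera views, against the 0.12 rad limit.
- **Bystanders:** I judged these only by eye in the final pictures. They look unmoved, and the arm never worked close to them.

**One disagreement:** right after gripping, the top view put the foot 133 mm beyond the fingertips, against 120 mm planned. I carried the board with extra clearance because of this. The side view later gave 123 mm, which fitted the height at which the board touched the bench.

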